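# Assemble a two-tier lunch box in its shipping tray

### The job

Pack one lunch-box set, in this order: stand the deep tier squarely in the shallow cardboard shipping tray, stand the little sauce pot upright inside the deep tier, set the shallow tier on top of the deep one, and close it with the lid. The foot of each upper piece must drop fully into the mouth below it, and you must let go of each piece before fetching the next. Leave the tape roll, the stapler and the marker where they are.

Things in the scene. Friction and masses are not known exactly. Their poses are not given: they have to be found in the camera images.
- ship_tray: Shallow open tray of brown cardboard, fixed to the table, 152 x 84 mm outside, walls 6 mm thick and 12 mm high, floor 4 mm thick, so the recess is 140 x 72 mm and 8 mm deep. Origin: centre of its underside, on the table; x along its length, y across, z up.
- deep_tier: The deeper of the two open boxes, no partition: 130 x 56 mm, 52 mm high, walls 4 mm (mouth 122 x 48 mm), inner floor at z = 9 mm; foot 116 x 42 mm, z 0 to 5 mm, below the body. Grey plastic. Origin: centre of its underside; x along its length, z up; same end for end. About 100 g. Standing in the tray, its origin is 4 mm above the tray's.
- sauce_pot: Small round pot with screw cap (white body, grey cap), 34 mm across the cap, 32 mm below it, 34 mm high. Origin: centre of its underside; z up. About 40 g. In the deep tier it stays below the shallow tier's foot; open fingers have room there only along the tier's length.
- shallow_tier: Shallower open box with a partition across its middle: 130 x 56 mm, 38 mm high, walls 4 mm (mouth 122 x 48 mm), partition to z = 28 mm; foot 116 x 42 mm, z 0 to 5 mm, below the body, fits the deep tier's mouth with 3 mm play a side. Grey plastic. Origin: centre of its underside; x along its length, z up; same end for end. About 80 g. Seated, its origin is 47 mm above the deep tier's.
- lid: Lid: flat plate 130 x 56 mm, z 5 to 11 mm; foot 116 x 42 mm, z 0 to 5 mm, below the body, fits a tier's mouth with 3 mm play a side; on top in the middle a grip bar 56 mm long (x), 16 mm wide (y), z 11 to 35 mm. Grey plastic. Origin: centre of its underside; x along its length, z up; same end for end. About 70 g. Seated, its origin is 33 mm above the shallow tier's.
- tape_roll: Bystander: loose roll of brown packing tape lying flat, 96 mm across, 25 mm high. Origin: centre of its underside.
- stapler: Bystander: loose black stapler, 120 mm long (along x), 34 mm wide, 54 mm high. Origin: centre of its underside.
- marker: Bystander: loose white and black marker pen, about 130 mm long (along x), 17 mm thick. Origin: on its underside, near mid-length.
There are look-alikes about, which are no part of the job. Several things look just like the sauce_pot: the one meant starts farthest to the robot's left. What is shaped like the lid but purple is not meant.

How it is judged:
By the outcome, as a careful person would: the job done as asked, in the order asked, and still so for the second after the job is handed in, with the robot touching nothing.
It also fails if it takes over 115 s, if anything falls off the work surface, if the arm or the gripper's body presses on something with over 40 N, if the wrist force passes 120 N, or if a joint passes its speed limit or range.

### The arm

A 7-joint arm with a two-finger parallel gripper is mounted at the origin on the work surface. World frame = base frame: x ahead of the robot, y to its left, z up, the work surface at z = 0. Lengths are in m, angles in rad, forces in N, time in s.
With the tool pointing down it reaches from about 0.4 to 0.9 m from the base axis. Payload 5.5 kg.
Tool frame: the origin (TCP) lies midway between the tips of the shut fingers; the grasp point (between the pads) lies 19 mm behind it; z points along the fingers, y is the line along which they close (so a half turn about z gives the same grasp; the last joint's range is limited). The gripper opens to 85 mm and grips with 20 to 120 N. Pads are 22 mm wide; open, the fingers measure 114 mm over their backs; the gripper's body (76 mm by 85 mm) begins 54 mm behind the grasp point. The pads swing forward as they close: fully open they stand 13 mm farther back than shut.
Start: joints at [1.379, 0.501, -0.427, 1.55, 0.221, 1.138, -0.21], TCP at [0.286, -0.584, 0.231] pointing down, gripper open.
Joint ranges: [-2.88, 2.88], [-0.31, 2.03], [-1.54, 1.56], [0.2, 2.42], [-1.41, 4.55], [0.19, 2.02], [-2.57, 2.57]. Speed limits (rad/s): [2.57, 2.57, 3.14, 3.14, 3.14, 3.14, 3.14].

### API

Orientations are given as a unit quaternion [x, y, z, w].
In Python, from bench import monitor, viewer, order gives the robot as it stands.
- The arm moves only by the tool servo_tool, never from a script. Its argument "series" is a list of rows, each a list of 3 entries, a list of its own where there are three numbers: the shift along the world's x, y, z in cm, then the turn, a rotation vector about the world's x, y, z in degrees, then the closure, from -1 (fully open) to 1 (shut). In form: [[[x, y, z], [rx, ry, rz], jaw], ...]. A call has 1 to 12 rows; each row shifts and turns the commanded pose from where the row before left it; what a row does not reach is not made up. A row lasts 1/12 s, in which the tool goes at most 41.7 mm and 7.16 degrees, less where a joint would pass 70% of its speed; a pose out of reach is approached as far as the arm can. A call with a gripper value outside its range is refused whole. The fingers move at their own pace and stop on an object; the grip force is fixed at half the most. Time passes only in rows, so rows that do not move let the fingers close. It gives the time, the measured TCP pose, the force, the opening and the grip force at its end, in the units of the state.
- monitor.sense(): the state, without advancing time (a new reading comes with each control period).
- viewer.get_image(name): name is "side" or "top"; returns a dict with "color" (384x512x3 uint8, blue, green, red), "mtx" (3x3 intrinsics, pixels), "world_from_camera" (4x4, takes a point from camera to world coordinates). Camera axes: x right, y up, looking along -z (the intrinsics and any distortion apply to the point x, -y, -z); pixel columns grow to the right and rows downward; lengths in m; the calibration is good to about 2 mm. A picture is of the moment at which its call begins. There is no depth.
- order.job_done(): hands the job in; it is judged then, once.
The state is a dict: "t": time; "joints": joint angles; "joint_vel": joint speeds; "joint_efforts": joint torques, N m; "eef_pos": TCP position; "ee_rot": TCP orientation; "ft_force": force on the tool from outside, world axes, zero at the start; "moment": the same for the moment, N m; "gripper_width": finger opening in m; "gripper_force": force on a finger pad.
Only numpy, scipy, OpenCV 4.12 (cv2) and the standard library are available. Lean on these libraries where they do the work, as an engineer would, in place of code of your own. Each camera call takes 0.05 s, during which the arm holds its last target. There are 200 camera calls.

## Working session

There is one attempt and no reset: what is moved stays moved. The work goes in short steps, Python scripts to look and compute and a tool call to move; the robot and the scene stay as the last step left them, time stands still between calls to the robot, and variables do not carry over. Pictures are saved under pics/ and viewed, at most 14 in all, crops included, and the job is handed in when it is done.

Besides the shell and the picture viewer there is one more tool, called after ">>>" as name(argument=value, ...) on one line, values as JSON. servo_tool: Moves the arm, as the interface text tells. Its arguments: {"type":"object","properties":{"series":{"type":"array"}},"required":["series"]}

```bash
mkdir -p pics; ls; python3 - <<'E'
from bench import monitor, viewer
import cv2
for n in("top","side"):
    d=viewer.get_image(n); cv2.imwrite(f"pics/{n}0.png",d["color"]); print(n,d["mtx"].round(1).tolist(),d["world_from_camera"].round(3).tolist(),[k for k in d])
s=monitor.sense();print(s)
E
```

```text
pics
top [[385.3, 0.0, 256.7], [0.0, 385.3, 195.8], [0.0, 0.0, 1.0]] [[0.009, 0.994, -0.112, 0.435], [-1.0, 0.009, 0.004, -0.007], [0.005, 0.112, 0.994, 1.165], [0.0, 0.0, 0.0, 1.0]] ['color', 'mtx', 'world_from_camera']
side [[422.2, 0.0, 253.9], [0.0, 422.2, 185.7], [0.0, 0.0, 1.0]] [[-0.738, 0.461, -0.494, 0.052], [-0.675, -0.502, 0.541, 0.583], [0.001, 0.732, 0.681, 0.739], [0.0, 0.0, 0.0, 1.0]] ['color', 'mtx', 'world_from_camera']
{'t': 0.1, 'joints': array([ 1.37920917,  0.50174014, -0.42684004,  1.55134787,  0.22081555,
        1.13834003, -0.21027078]), 'joint_vel': array([-0.00253553, -0.00156552, -0.00145801, -0.00244497, -0.00147262,
       -0.00020819, -0.00159554]), 'joint_efforts': array([-1.09834477e-02, -5.70821357e+01, -5.83835095e+00, -2.81751001e+01,
        1.05800232e-02,  5.64282687e-03, -2.21840884e-05]), 'eef_pos': array([ 0.28522191, -0.58336942,  0.23037371]), 'ee_rot': array([ 9.74244158e-01,  2.25493976e-01, -1.75507503e-04, -8.69742786e-04]), 'ft_force': array([-0.55319188,  0.20039252, -0.60750792]), 'moment': array([ 0.02182157, -0.00791135, -0.05413896]), 'gripper_force': 0.0, 'gripper_width': 0.08532168276998257}
```

View pics/top0.png

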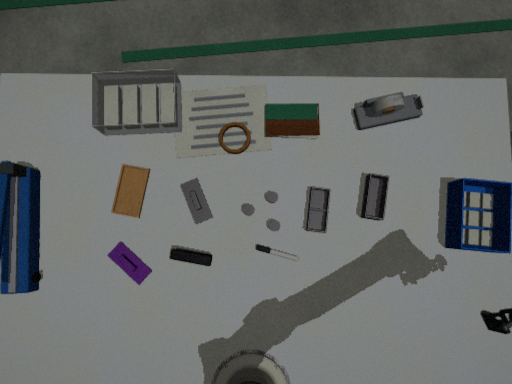

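View pics/side0.png

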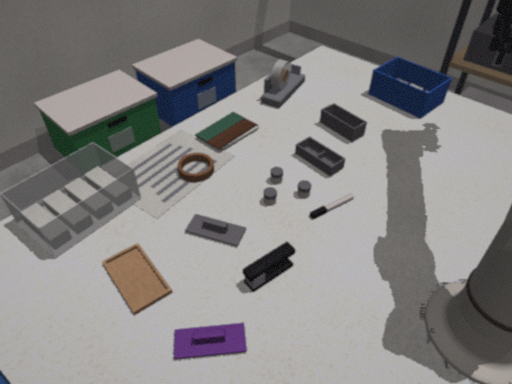

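The top view shows the robot's left at image left. The pieces are the tray (130,191), grey lid (197,201), target pot (248,209), shallow tier (317,209) and deep tier (375,197). The purple lid sits at (130,262). The side view confirms this.

```bash
cat > h.py <<'E'
import numpy as np, cv2
from bench import monitor, viewer
def cast(d,uv,z):
    uv=np.atleast_2d(np.asarray(uv,float)); K=d["mtx"]; T=d["world_from_camera"]
    r=np.c_[(uv[:,0]-K[0,2])/K[0,0],-(uv[:,1]-K[1,2])/K[1,1],-np.ones(len(uv))]@T[:3,:3].T
    return T[:3,3]+r*((z-T[2,3])/r[:,2])[:,None]
def proj(d,P):
    T=d["world_from_camera"]; c=(np.atleast_2d(P)-T[:3,3])@T[:3,:3]; K=d["mtx"]
    return np.c_[K[0,0]*c[:,0]/-c[:,2]+K[0,2], K[1,1]*-c[:,1]/-c[:,2]+K[1,2]]
def blob(d,mask,seed):
    n,l,st,ce=cv2.connectedComponentsWithStats(mask.astype(np.uint8),connectivity=4)
    ys,xs=np.nonzero(l>0); i=np.argmin((xs-seed[0])**2+(ys-seed[1])**2)
    m=(l==l[ys[i],xs[i]]).astype(np.uint8)
    return max(cv2.findContours(m,cv2.RETR_EXTERNAL,cv2.CHAIN_APPROX_NONE)[0],key=cv2.contourArea)[:,0]
UP=4
def rect(d,mask4,seed,z,L=None,W=None,cam=None):
    """mask4 on UPx image; silhouette cast on plane z; rect by minAreaRect, long axis yaw"""
    c=(blob(d,mask4,(seed[0]*UP,seed[1]*UP))+.5)/UP-.5
    P=cast(d,c,z)[:,:2]
    (cx,cy),(w,h),a=cv2.minAreaRect((P*1000).astype(np.float32))
    if w<h: w,h,a=h,w,a+90
    a=(a+90)%180-90
    u=np.array([np.cos(np.radians(a)),np.sin(np.radians(a))]);v=np.array([-u[1],u[0]])
    ctr=np.array([cx,cy]); 
    if L:  # far edges belong to the top rim
        n=d["world_from_camera"][:2,3]*1000
        for e,s,t in((u,w,L),(v,h,W)):
            ctr=ctr+e*np.sign((ctr-n)@e)*(s-t)/2
    return ctr.round(1),(round(w,1),round(h,1)),round(a,1)
def up(img): return cv2.resize(img,None,fx=UP,fy=UP,interpolation=cv2.INTER_CUBIC)
E
python3 - <<'E'
from h import *
v=[]
for n,boxes in(("top",[(90,150,310,290),(230,165,400,240)]),("side",[(90,90,380,360)])):
    d=viewer.get_image(n); I=up(d["color"]); hsv=cv2.cvtColor(I,cv2.COLOR_BGR2HSV)
    dark=(I.max(2)<135); br=(hsv[...,1]>70)&(hsv[...,0]<25)
    S={"top":dict(tray=(130,191),lid=(197,201),sh=(317,209),deep=(375,197),p=(248,209),p2=(271,197)),
       "side":dict(tray=(137,277),lid=(215,230),sh=(320,156),deep=(343,121),p=(270,196),p2=(277,174))}[n]
    print(n)
    for k,z,L,W in(("tray",.012,152,84),("lid",.011,130,56),("sh",.038,130,56),("deep",.052,130,56),("p",.034,34,34),("p2",.034,34,34)):
        print(k,rect(d,br if k=="tray" else dark,S[k],z,L,W))
        c=blob(d,br if k=="tray" else dark,(S[k][0]*4,S[k][1]*4)); cv2.drawContours(I,[c.reshape(-1,1,2)],-1,(0,0,255),1)
    if n=="top": cv2.imwrite("pics/t1.png",I[600:960,400:1600][:, :][:, 0:1200][:,:].copy()[:, 0:800]); cv2.imwrite("pics/t2.png",I[640:960,900:1600])
    else: cv2.imwrite("pics/s1.png",cv2.resize(I[380:1280,380:1500],None,fx=.66,fy=.66))
E
```

```text
top
tray (array([578.1, 370.8]), (152.1, 87.1), -10.0)
lid (array([1176.8, -758.4]), (1636.0, 1174.4), -89.3)
sh (array([1158.7, -739.3]), (1597.7, 1146.9), -89.3)
deep (array([1149.4, -729.4]), (1577.9, 1132.6), -89.3)
p (array([1173., -790.]), (1603.4, 1151.0), -89.3)
p2 (array([1173., -790.]), (1603.4, 1151.0), -89.3)
side
tray (array([576.7, 370.8]), (155.6, 83.6), -10.0)
lid (array([547.6, 170.7]), (131.3, 63.3), 23.0)
sh (array([ 522.9, -193.9]), (152.6, 99.4), -6.2)
deep (array([ 562.6, -361.4]), (168.7, 125.3), -8.5)
p (array([520.1,  12.6]), (67.4, 37.3), -62.5)
p2 (array([557.7, -57. ]), (69.8, 37.2), -63.5)
```

View pics/t2.png

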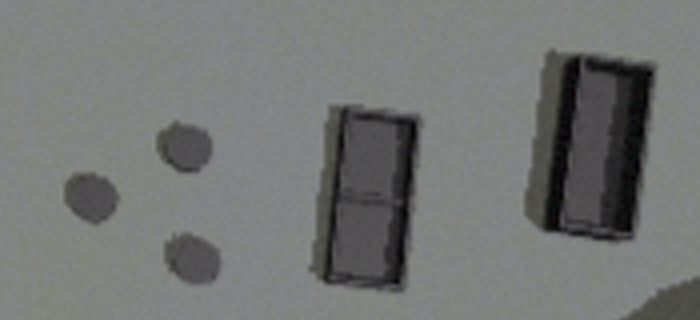

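View pics/s1.png

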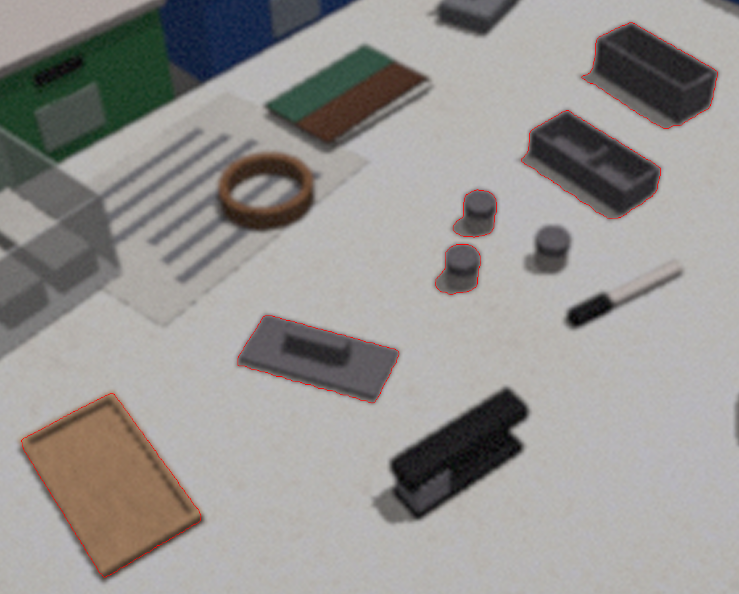

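The top crop is dimmer, with object shadows toward image left. The side contours hug the lid well but take in the tiers' shadows, so I need a lower threshold.

```bash
python3 - <<'E'
from h import *
for n,ths in(("top",(82,90,98)),("side",(85,95,105))):
    d=viewer.get_image(n); I=up(d["color"])
    S={"top":dict(lid=(197,195),sh=(317,200),deep=(380,197),p=(248,209),p2=(271,197),p3=(273,225)),
       "side":dict(lid=(200,228),sh=(330,165),deep=(343,121),p=(270,193),p2=(277,172),p3=(304,186))}[n]
    print(n,[d["color"][y,x].tolist() for x,y in ([(248,209),(238,230),(230,245),(313,200),(197,195)] if n=="top" else [(270,193),(200,228),(330,170)])])
    for t in ths:
        for k,z,L,W in(("lid",.011,130,56),("sh",.038,130,56),("deep",.052,130,56),("p",.034,34,34),("p2",.034,34,34),("p3",.034,34,34)):
            print(t,k,*rect(d,I.max(2)<t,S[k],z,L,W))
E
```

```text
top [[81, 79, 79], [127, 130, 128], [129, 133, 127], [84, 83, 84], [65, 63, 63]]
82 lid [547.9 171.5] (129.5, 56.7) 22.9
82 sh [ 525.4 -126. ] (3.0, 1.5) -89.5
82 deep [ 561.9 -359.7] (133.6, 80.4) -8.7
82 p [523.2  18. ] (36.5, 31.2) 45.6
82 p2 [559.1 -49.4] (34.0, 32.5) 74.0
82 p3 [483.4 -45.1] (28.6, 22.8) -34.0
90 lid [548.6 172.2] (131.1, 57.5) 22.9
90 sh [ 524.9 -192.6] (132.6, 69.1) -6.3
90 deep [ 562.5 -360.4] (134.8, 82.2) -8.5
90 p [524.3  18.4] (38.6, 32.3) 45.5
90 p2 [560.9 -49.1] (39.6, 33.7) 65.9
90 p3 [474.2 -61.3] (42.5, 30.7) 58.4
98 lid [549.1 172.7] (132.1, 58.4) 22.9
98 sh [ 525.4 -193.5] (133.7, 70.5) -6.6
98 deep [ 563.3 -360.8] (135.8, 83.2) -8.4
98 p [525.4  18. ] (39.6, 33.8) 45.6
98 p2 [561.7 -48.5] (40.8, 34.9) 68.5
98 p3 [474.7 -62. ] (43.9, 32.1) 58.4
side [[97, 90, 97], [94, 88, 93], [46, 44, 41]]
85 lid [519.2 162.6] (65.6, 33.3) 32.3
85 sh [ 519.7 -189.9] (146.4, 82.9) -6.3
85 deep [ 558.8 -356.5] (161.0, 104.4) -8.6
85 p [503.7  30. ] (36.6, 27.5) -55.1
85 p2 [541.5 -39.9] (40.3, 27.3) -53.4
85 p3 [464.8 -41.8] (38.3, 28.1) -56.1
95 lid [529.  166.4] (84.8, 42.4) 22.6
95 sh [ 520.4 -190.6] (147.9, 85.0) -6.4
95 deep [ 559.6 -357.7] (162.5, 107.1) -8.7
95 p [500.5  23.3] (3.7, 1.7) -67.9
95 p2 [552.4 -54.3] (59.6, 28.5) -56.0
95 p3 [470.3 -60.6] (58.8, 29.0) -58.3
105 lid [544.7 172.1] (127.6, 58.8) 22.9
105 sh [ 521.  -191.4] (149.3, 90.6) -6.4
105 deep [ 560.4 -358.5] (164.2, 111.3) -8.7
105 p [517.1  14.6] (59.7, 30.8) -56.3
105 p2 [554.2 -55.3] (62.7, 30.1) -57.9
105 p3 [471.5 -61.8] (61.8, 30.3) -61.4
```

>>> servo_tool(series=[[[2.3, 1.87, -0.5], [0, 0, -2.9], -1], [[2.3, 1.87, -0.5], [0, 0, -2.9], -1], [[2.3, 1.87, -0.5], [0, 0, -2.9], -1], [[2.3, 1.87, -0.5], [0, 0, -2.9], -1], [[2.3, 1.87, -0.5], [0, 0, -2.9], -1], [[2.3, 1.87, -0.5], [0, 0, -2.9], -1], [[2.3, 1.87, -0.5], [0, 0, -2.9], -1], [[2.3, 1.87, -0.5], [0, 0, -2.9], -1], [[2.3, 1.87, -0.5], [0, 0, -2.9], -1], [[2.3, 1.87, -0.5], [0, 0, -2.9], -1], [[2.3, 1.87, -0.5], [0, 0, -2.9], -1], [[2.3, 1.87, -0.5], [0, 0, -2.9], -1]])

```text
t: 1.3
eef_pos: [0.5626, -0.3585, 0.171]
ee_rot: [0.997, -0.077, -0.0, 0.0]
ft_force: [0.5, -1.4, -0.0]
gripper_width: 0.0855
gripper_force: 0.0
```

>>> servo_tool(series=[[[-0.1, 0, -2.5], [0, 0, 0.2], -1], [[0, 0, -2.5], [0, 0, 0], -1], [[0, 0, -2.5], [0, 0, 0], -1], [[0, 0, -2.5], [0, 0, 0], -1], [[0, 0, -2.5], [0, 0, 0], -1], [[0, 0, -1.5], [0, 0, 0], -1], [[0, 0, -1.3], [0, 0, 0], -1], [[0, 0, 0], [0, 0, 0], -1], [[0, 0, 0], [0, 0, 0], 1], [[0, 0, 0], [0, 0, 0], 1], [[0, 0, 0], [0, 0, 0], 1], [[0, 0, 0], [0, 0, 0], 1]])

```text
t: 2.3
eef_pos: [0.562, -0.3605, 0.0205]
ee_rot: [0.997, -0.075, 0.002, 0.001]
ft_force: [-0.9, 0.0, 1.8]
gripper_width: 0.0552
gripper_force: 65.4
```

>>> servo_tool(series=[[[0, 0, 0], [0, 0, 0], 1], [[0, 0, 0], [0, 0, 0], 1], [[0, 0, 0], [0, 0, 0], 1], [[0, 0, 0], [0, 0, 0], 1], [[0, 0, 1], [0, 0, 0], 1], [[0, 0, 1], [0, 0, 0], 1], [[0, 0, 2], [0, 0, 0], 1], [[0, 0, 2], [0, 0, 0], 1], [[0, 0, 2], [0, 0, 0], 1], [[0, 0, 2], [0, 0, 0], 1], [[0, 0, 0], [0, 0, 0], 1], [[0, 0, 0], [0, 0, 0], 1]])

```text
t: 3.3
eef_pos: [0.5615, -0.3601, 0.1205]
ee_rot: [0.997, -0.074, 0.002, 0.001]
ft_force: [0.0, -0.3, -2.4]
gripper_width: 0.0554
gripper_force: 64.8
```

>>> servo_tool(series=[[[0, 1.5, 0.5], [0, 0, 0], 1], [[0, 3.2, 0.5], [0, 0, 0], 1], [[0, 3.2, 0], [0, 0, 0], 1], [[0, 3.2, 0], [0, 0, 0], 1], [[0, 3.2, 0], [0, 0, 0], 1], [[0, 3.2, 0], [0, 0, 0], 1], [[0, 3.2, 0], [0, 0, 0], 1], [[0, 3.2, 0], [0, 0, 0], 1], [[0, 3.2, 0], [0, 0, 0], 1], [[0, 3.2, 0], [0, 0, 0], 1], [[0, 3.2, 0], [0, 0, 0], 1], [[0, 3.2, 0], [0, 0, 0], 1]])

```text
t: 4.3
eef_pos: [0.5584, 0.0101, 0.1273]
ee_rot: [0.997, -0.074, -0.001, -0.0]
ft_force: [1.1, -0.3, -2.0]
gripper_width: 0.055
gripper_force: 64.8
```

>>> servo_tool(series=[[[0.1, 3.2, 0], [0, 0, 0], 1], [[0.1, 3.2, 0], [0, 0, 0], 1], [[0.1, 3.2, 0], [0, 0, 0], 1], [[0.1, 3.2, 0], [0, 0, 0], 1], [[0.2, 3.2, 0], [0, 0, 0], 1], [[0.2, 3.2, 0], [0, 0, -0.3], 1], [[0.2, 3.2, 0], [0, 0, -0.3], 1], [[0.2, 3.2, 0], [0, 0, -0.3], 1], [[0.2, 3.2, 0], [0, 0, -0.3], 1], [[0.2, 3.2, 0], [0, 0, -0.3], 1], [[0, 3.2, 0], [0, 0, 0], 1], [[0, 0, 0], [0, 0, 0], 1]])

```text
t: 5.3
eef_pos: [0.5708, 0.3704, 0.1275]
ee_rot: [0.997, -0.082, -0.002, -0.003]
ft_force: [-1.5, 2.2, -0.6]
gripper_width: 0.0551
gripper_force: 64.7
```

>>> servo_tool(series=[[[0, 0, -1.5], [0, 0, 0], 1], [[0, 0, -1.5], [0, 0, 0], 1], [[0, 0, -1.5], [0, 0, 0], 1], [[0, 0, -1.5], [0, 0, 0], 1], [[0, 0, 0], [0, 0, 0], 1], [[0, 0, 0], [0, 0, 0], 1], [[0, 0, 0], [0, 0, 0], 1], [[0, 0, 0], [0, 0, 0], 1]])

```text
t: 5.97
eef_pos: [0.5768, 0.3601, 0.0694]
ee_rot: [0.996, -0.087, 0.0, -0.001]
ft_force: [-0.1, 0.3, -0.5]
gripper_width: 0.055
gripper_force: 64.7
```

```bash
python3 - <<'E'
from h import *
s=monitor.sense(); print(s["eef_pos"].round(4),s["ee_rot"].round(4),s["joints"].round(2))
a=[]
for n,c,r in(("top",(135,190),55),("side",(165,250),100)):
    d=viewer.get_image(n); I=d["color"][max(0,c[1]-r):c[1]+r,max(0,c[0]-r):c[0]+r]; a.append(cv2.resize(I,(400,400),interpolation=cv2.INTER_CUBIC))
cv2.imwrite("pics/a1.png",np.hstack(a))
E
```

```text
[0.5768 0.3601 0.0694] [ 9.962e-01 -8.740e-02  5.000e-04 -5.000e-04] [-0.37  0.72 -0.33  1.58  0.28  0.89 -2.55]
```

View pics/a1.png

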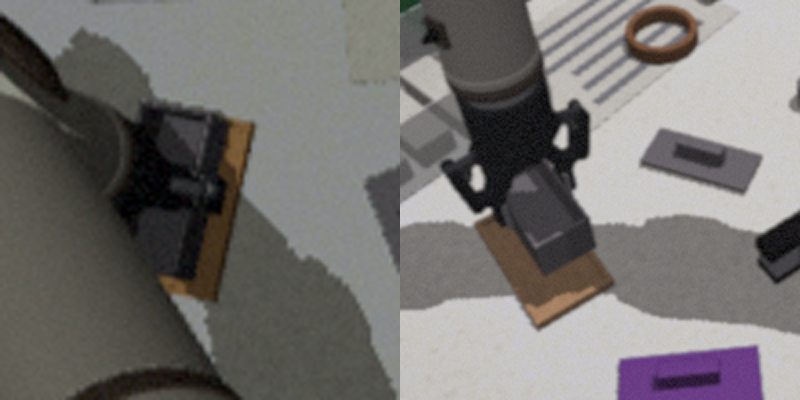

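The arm hides much of the tray. In the side crop the tier hangs over the tray, short of it in y. Joint 7 is at its limit (-2.55), so I'll lift and make a half turn, since the piece is the same end for end.

>>> servo_tool(series=[[[0, 0, 2], [0, 0, 0], 1], [[0, 0, 2], [0, 0, 6.9], 1], [[0, 0, 1], [0, 0, 6.9], 1], [[0, 0, 0], [0, 0, 6.9], 1], [[0, 0, 0], [0, 0, 6.9], 1], [[0, 0, 0], [0, 0, 6.9], 1], [[0, 0, 0], [0, 0, 6.9], 1], [[0, 0, 0], [0, 0, 6.9], 1], [[0, 0, 0], [0, 0, 6.9], 1], [[0, 0, 0], [0, 0, 6.9], 1], [[0, 0, 0], [0, 0, 6.9], 1], [[0, 0, 0], [0, 0, 6.9], 1]])

```text
t: 7.07
eef_pos: [0.5771, 0.3593, 0.1192]
ee_rot: [0.838, 0.546, 0.001, 0.0]
ft_force: [-0.1, -0.5, -1.5]
gripper_width: 0.055
gripper_force: 64.7
```

>>> servo_tool(series=[[[0, 0, 0], [0, 0, 6.9], 1], [[0, 0, 0], [0, 0, 6.9], 1], [[0, 0, 0], [0, 0, 6.9], 1], [[0, 0, 0], [0, 0, 6.9], 1], [[0, 0, 0], [0, 0, 6.9], 1], [[0, 0, 0], [0, 0, 6.9], 1], [[0, 0, 0], [0, 0, 6.9], 1], [[0, 0, 0], [0, 0, 6.9], 1], [[0, 0, 0], [0, 0, 6.9], 1], [[0, 0, 0], [0, 0, 6.9], 1], [[0, 0, 0], [0, 0, 6.9], 1], [[0, 0, 0], [0, 0, 6.9], 1]])

```text
t: 8.07
eef_pos: [0.5773, 0.3591, 0.1191]
ee_rot: [0.268, 0.963, 0.0, 0.001]
ft_force: [-0.7, -0.4, -0.7]
gripper_width: 0.0551
gripper_force: 64.7
```

>>> servo_tool(series=[[[0, 1.0, 0], [0, 0, 6.9], 1], [[0, 0, 0], [0, 0, 6.9], 1], [[0, 0, 0], [0, 0, 6.9], 1], [[0, 0, 0], [0, 0, 0.6], 1], [[0, 0, 0], [0, 0, 0], 1], [[0, 0, 0], [0, 0, 0], 1], [[0, 0, 0], [0, 0, 0], 1]])

```text
t: 8.65
eef_pos: [0.5769, 0.3693, 0.1186]
ee_rot: [0.089, 0.996, -0.0, 0.0]
ft_force: [0.0, -0.0, -0.6]
gripper_width: 0.0554
gripper_force: 64.7
```

```bash
python3 - <<'E'
from h import *
from scipy.spatial.transform import Rotation as R
s=monitor.sense(); print(s["eef_pos"].round(4),R.from_quat(s["ee_rot"]).as_matrix().round(4)[:,1],s["joints"].round(2))
E
```

```text
[0.5769 0.3693 0.1186] [ 1.771e-01  9.842e-01 -1.000e-04] [ 0.01  0.89 -1.01  1.53  0.79  1.18  0.24]
```

>>> servo_tool(series=[[[0, 0.1, -2], [0, 0, 0.2], 1], [[0, 0, -2], [0, 0, 0], 1], [[0, 0, -2], [0, 0, 0], 1], [[0, 0, -1.4], [0, 0, 0], 1], [[0, 0, 0], [0, 0, 0], 1], [[0, 0, 0], [0, 0, 0], 1]])

```text
t: 9.15
eef_pos: [0.5762, 0.3703, 0.0438]
ee_rot: [0.086, 0.996, -0.0, -0.001]
ft_force: [-0.1, 0.9, -0.2]
gripper_width: 0.055
gripper_force: 64.7
```

```bash
python3 - <<'E'
from h import *
s=monitor.sense(); print(s["eef_pos"].round(4))
a=[]
for n,c,r in(("top",(135,190),40),("side",(150,250),70)):
    d=viewer.get_image(n); I=d["color"][max(0,c[1]-r):c[1]+r,max(0,c[0]-r):c[0]+r]; a.append(cv2.resize(I,(400,400),interpolation=cv2.INTER_CUBIC))
cv2.imwrite("pics/a2.png",np.hstack(a))
E
```

```text
[0.5762 0.3703 0.0438]
```

View pics/a2.png

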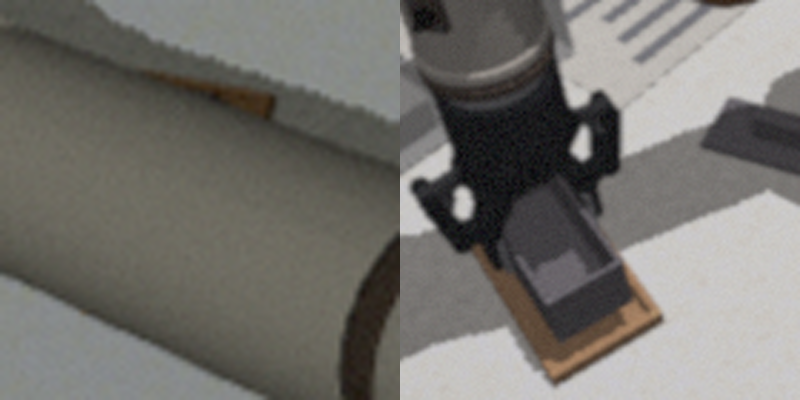

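```bash
python3 - <<'E'
from h import *
d=viewer.get_image("side"); a=np.radians(-10); u=np.array([np.cos(a),np.sin(a)]); v=np.array([-u[1],u[0]])
c=np.array([.5762,.3703]); z=.0753
for s in(-1,1):
    p=c-.065*u+s*.028*v; q=proj(d,[*p,z])[0]; print("pred crop",(q-[80,180])*400/140+[400,0])
a=[]
I=d["color"][250:310,110:190]; cv2.imwrite("pics/a3.png",cv2.resize(I,(800,600),interpolation=cv2.INTER_CUBIC))
E
```

```text
pred crop [622.75535148 259.51738612]
pred crop [544.86801314 303.41161162]
```

View pics/a3.png

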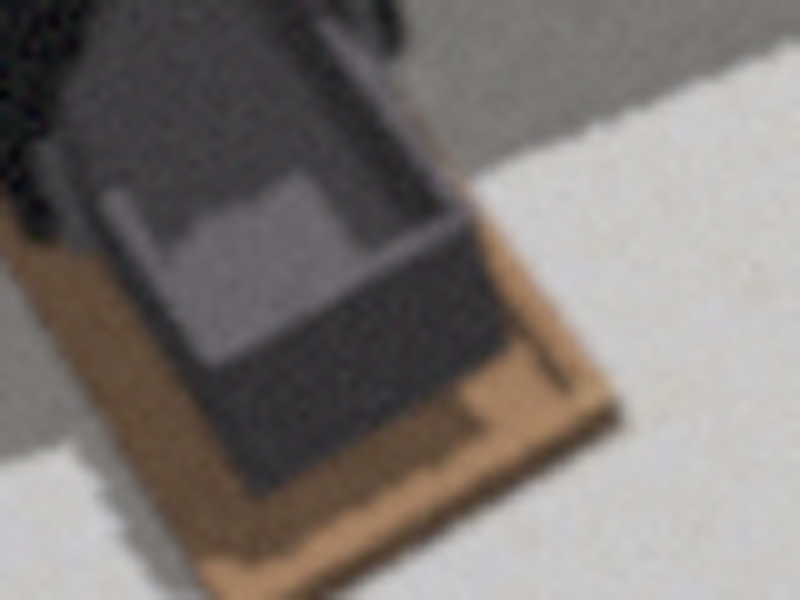

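The near rim corners lie at image (157.5,270.8) and (130.8,286.7), within 0.5 px of the prediction. The tier is held centred over the tray, so I'll lower and release.

>>> servo_tool(series=[[[0.05, 0, -0.7], [0, 0, 0], 1], [[0, 0, -0.6], [0, 0, 0], 1], [[0, 0, -0.4], [0, 0, 0], 1], [[0, 0, -0.2], [0, 0, 0], 1], [[0, 0, 0], [0, 0, 0], 1], [[0, 0, 0], [0, 0, 0], 1]])

```text
t: 9.8
eef_pos: [0.577, 0.3705, 0.0251]
ee_rot: [0.086, 0.996, 0.0, -0.0]
ft_force: [0.1, -0.0, -0.8]
gripper_width: 0.0553
gripper_force: 64.7
```

>>> servo_tool(series=[[[0, 0, -0.1], [0, 0, 0], 1], [[0, 0, 0], [0, 0, 0], -1], [[0, 0, 0], [0, 0, 0], -1], [[0, 0, 0], [0, 0, 0], -1], [[0, 0, 0], [0, 0, 0], -1], [[0, 0, 0], [0, 0, 0], -1], [[0, 0, 1], [0, 0, 0], -1], [[0, 0, 2], [0, 0, 0], -1], [[0, 0, 2.5], [0, 0, 0], -1], [[0, 0, 2.5], [0, 0, 0], -1], [[0, 0, 2.5], [0, 0, 0], -1], [[0, 0, 2.5], [0, 0, 0], -1]])

```text
t: 10.8
eef_pos: [0.5769, 0.3707, 0.1564]
ee_rot: [0.086, 0.996, 0.0, 0.0]
ft_force: [0.1, -0.8, -0.5]
gripper_width: 0.0854
gripper_force: 0.0
```

>>> servo_tool(series=[[[-0.5, -3.2, 0], [0, 0, -6.9], -1], [[-0.5, -3.2, 0], [0, 0, -6.9], -1], [[-0.5, -3.2, 0], [0, 0, -6.9], -1], [[-0.5, -3.2, 0], [0, 0, -6.9], -1], [[-0.5, -3.2, 0], [0, 0, -6.9], -1], [[-0.5, -3.2, 0], [0, 0, -6.9], -1], [[-0.5, -3.2, 0], [0, 0, -6.9], -1], [[-0.5, -3.2, 0], [0, 0, -6.9], -1], [[-0.5, -3.2, 0], [0, 0, -6.9], -1], [[-0.5, -3.2, 0], [0, 0, -6.9], -1], [[-0.5, -3.2, 0], [0, 0, -6.9], -1], [[0, 0, 0], [0, 0, -6.9], -1]])

```text
t: 11.8
eef_pos: [0.5211, 0.0101, 0.1542]
ee_rot: [0.728, 0.685, -0.002, 0.001]
ft_force: [-0.6, -1.9, 0.4]
gripper_width: 0.0856
gripper_force: 0.0
```

>>> servo_tool(series=[[[0, 0, -2], [0, 0, -7.0], -1], [[0, 0, -2], [0, 0, 0], -1], [[0, 0, -2], [0, 0, 0], -1], [[0, 0, 0], [0, 0, 0], -1], [[0, 0, 0], [0, 0, 0], -1]])

```text
t: 12.22
eef_pos: [0.5214, 0.0189, 0.0944]
ee_rot: [0.764, 0.646, -0.0, -0.001]
ft_force: [-0.1, 0.6, 1.1]
gripper_width: 0.0856
gripper_force: 0.0
```

```bash
python3 - <<'E'
from h import *
from scipy.spatial.transform import Rotation as R
s=monitor.sense(); print(s["eef_pos"].round(4),R.from_quat(s["ee_rot"]).as_matrix().round(4)[:,1],s["joints"].round(2))
d=viewer.get_image("side"); I=up(d["color"]); hsv=cv2.cvtColor(I,cv2.COLOR_BGR2HSV)
a=np.radians(-10); u=np.array([np.cos(a),np.sin(a)]); v=np.array([-u[1],u[0]]); c=np.array([.577,.3705])
for L,z,sx,sy in(("rim",.056,65,28),):
    for i in(-1,1):
        for j in(-1,1): print(i,j,((proj(d,[*(c+i*.065*u+j*.028*v),z])[0])-[60,200]).round(2)*5)
cv2.imwrite("pics/b1.png",np.hstack([cv2.resize(d["color"][200:320,60:220],None,fx=3,fy=3,interpolation=cv2.INTER_CUBIC)[:, :400],cv2.resize(d["color"][140:260,220:353],(400,360),interpolation=cv2.INTER_CUBIC)]))
d=viewer.get_image("top")
for t in(70,82,90): print("top rim",t,rect(d,up(d["color"]).max(2)<t,(128,191),.056,130,56))
E
```

```text
[0.5214 0.0189 0.0944] [ 0.986  -0.1665 -0.0015] [ 0.52  0.55 -0.76  1.97  0.51  0.82 -0.69]
-1 -1 [495.8  383.05]
-1 1 [362.  459.5]
1 -1 [348.05 177.7 ]
1 1 [221.65 241.55]
top rim 70 (array([576. , 369.8]), (131.7, 69.5), -9.7)
top rim 82 (array([578. , 370.3]), (134.9, 70.9), -9.6)
top rim 90 (array([578.8, 370.9]), (136.3, 72.1), -9.5)
```

View pics/b1.png

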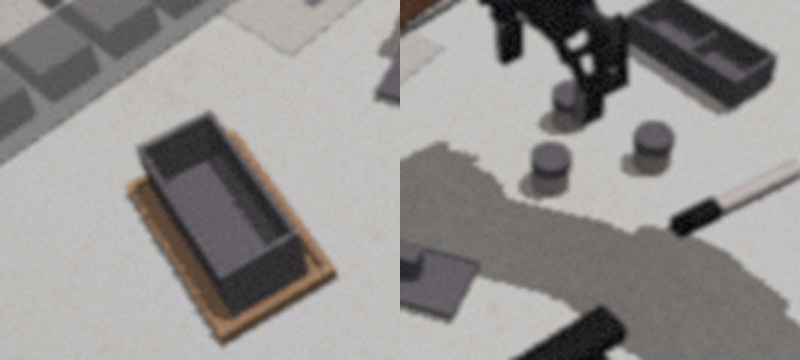

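The deep tier stands squarely in the tray at (577, 370.4), yaw -9.7. The gripper is over the leftmost pot with its neighbours clear, so I'll descend and grip.

>>> servo_tool(series=[[[0.1, -0.1, -2.5], [0, 0, 0], -1], [[0, 0, -2.5], [0, 0, 0], -1], [[0, 0, -2], [0, 0, 0], -1], [[0, 0, -1.5], [0, 0, 0], -1], [[0, 0, -0.5], [0, 0, 0], -1], [[0, 0, 0], [0, 0, 0], -1], [[0, 0, 0], [0, 0, 0], 1], [[0, 0, 0], [0, 0, 0], 1], [[0, 0, 0], [0, 0, 0], 1], [[0, 0, 0], [0, 0, 0], 1], [[0, 0, 0], [0, 0, 0], 1], [[0, 0, 0], [0, 0, 0], 1]])

```text
t: 13.32
eef_pos: [0.5238, 0.0174, 0.0054]
ee_rot: [0.764, 0.645, 0.0, 0.001]
ft_force: [-2.1, 0.7, 6.7]
gripper_width: 0.0321
gripper_force: 58.7
```

>>> servo_tool(series=[[[0, 0, 0], [0, 0, 0], 1], [[0, 0, 0], [0, 0, 0], 1], [[0, 0, 0], [0, 0, 0], 1], [[0, 0, 1], [0, 0, 0], 1], [[0, 0, 2], [0, 0, 0], 1], [[0, 0, 3], [0, 0, 0], 1], [[0, 0, 3], [0, 0, 0], 1], [[0, 0, 3], [0, 0, 0], 1], [[0, 0, 2], [0, 0, 0], 1], [[0, 0, 0], [0, 0, 0], 1], [[0, 0, 0], [0, 0, 0], 1], [[0, 0, 0], [0, 0, 0], 1]])

```text
t: 14.32
eef_pos: [0.5225, 0.0171, 0.144]
ee_rot: [0.764, 0.645, -0.0, -0.0]
ft_force: [-0.8, 0.4, -0.5]
gripper_width: 0.0322
gripper_force: 59.4
```

>>> servo_tool(series=[[[0.5, 3.2, 0], [0, 0, 0], 1], [[0.5, 3.2, 0], [0, 0, 0], 1], [[0.5, 3.2, 0], [0, 0, 0], 1], [[0.5, 3.2, 0], [0, 0, 0], 1], [[0.5, 3.2, 0], [0, 0, 0], 1], [[0.5, 3.2, 0], [0, 0, 0], 1], [[0.5, 3.2, 0], [0, 0, 0], 1], [[0.5, 3.2, 0], [0, 0, 0], 1], [[0.5, 3.2, 0], [0, 0, 0], 1], [[0.5, 3.2, 0], [0, 0, 0], 1], [[0.5, 3.2, 0], [0, 0, 0], 1], [[0, 0.1, 0], [0, 0, 0], 1]])

```text
t: 15.32
eef_pos: [0.5746, 0.3786, 0.1426]
ee_rot: [0.762, 0.648, 0.0, -0.003]
ft_force: [-1.3, 1.3, 0.3]
gripper_width: 0.0318
gripper_force: 59.5
```

>>> servo_tool(series=[[[0, 0, -1.5], [0, 0, 0], 1], [[0, 0, -1.5], [0, 0, 0], 1], [[0, 0, -1.5], [0, 0, 0], 1], [[0, 0, 0], [0, 0, 0], 1], [[0, 0, 0], [0, 0, 0], 1], [[0, 0, 0], [0, 0, 0], 1]])

```text
t: 15.82
eef_pos: [0.5783, 0.3694, 0.0989]
ee_rot: [0.764, 0.645, -0.0, 0.0]
ft_force: [0.0, 0.8, 0.5]
gripper_width: 0.0319
gripper_force: 59.5
```

```bash
python3 - <<'E'
from h import *
from scipy.spatial.transform import Rotation as R
s=monitor.sense(); print(s["eef_pos"].round(4),R.from_quat(s["ee_rot"]).as_matrix().round(4)[:,1],s["joints"].round(2))
d=viewer.get_image("side")
cv2.imwrite("pics/c1.png",cv2.resize(d["color"][180:320,60:220],None,fx=4,fy=4,interpolation=cv2.INTER_CUBIC))
E
```

```text
[0.5783 0.3694 0.0989] [ 9.857e-01 -1.688e-01 -4.000e-04] [-0.14  0.79 -0.72  1.54  0.58  1.04 -1.18]
```

View pics/c1.png

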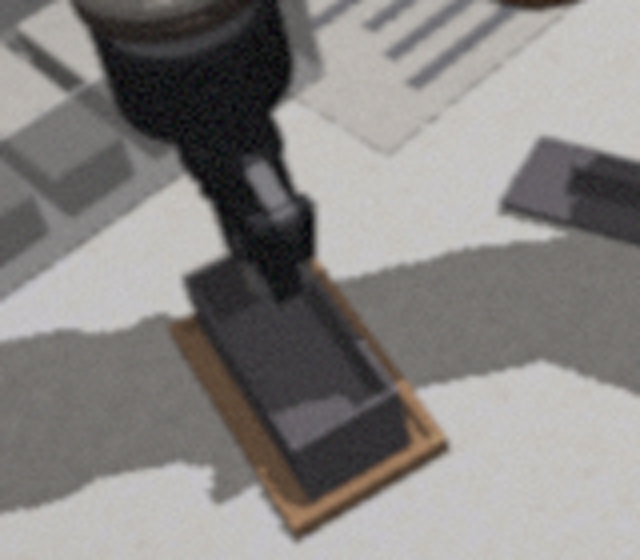

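The gripper holds the pot above the tier's middle, so I'll lower it.

>>> servo_tool(series=[[[-0.1, 0.1, -2], [0, 0, 0], 1], [[0, 0, -2], [0, 0, 0], 1], [[0, 0, -2], [0, 0, 0], 1], [[0, 0, -1.3], [0, 0, 0], 1], [[0, 0, -0.5], [0, 0, 0], 1], [[0, 0, -0.2], [0, 0, 0], 1], [[0, 0, 0], [0, 0, 0], 1], [[0, 0, 0], [0, 0, 0], 1]])

```text
t: 16.53
eef_pos: [0.5778, 0.3722, 0.0206]
ee_rot: [0.764, 0.645, 0.001, 0.0]
ft_force: [0.0, 1.0, -0.9]
gripper_width: 0.0318
gripper_force: 59.5
```

>>> servo_tool(series=[[[0, -0.1, -0.2], [0, 0, 0], 1], [[0, 0, 0], [0, 0, 0], 1], [[0, 0, 0], [0, 0, 0], 1]])

```text
t: 16.78
eef_pos: [0.578, 0.3712, 0.0186]
ee_rot: [0.764, 0.645, 0.001, 0.0]
ft_force: [1.3, 0.0, 3.6]
gripper_width: 0.0319
gripper_force: 59.7
```

>>> servo_tool(series=[[[0, 0, 0], [0, 0, 0], -0.3], [[0, 0, 0], [0, 0, 0], -0.3], [[0, 0, 0], [0, 0, 0], -0.3], [[0, 0, 0], [0, 0, 0], -0.3], [[0, 0, 0], [0, 0, 0], -0.3], [[0, 0, 0.5], [0, 0, 0], -0.3], [[0, 0, 1], [0, 0, 0], -0.3], [[0, 0, 2], [0, 0, 0], -0.3], [[0, 0, 3], [0, 0, 0], -0.3], [[0, 0, 3], [0, 0, 0], -0.3], [[0, 0, 4], [0, 0, 0], -0.3], [[0, 0, 2], [0, 0, 0], -0.3]])

```text
t: 17.78
eef_pos: [0.5783, 0.3723, 0.1783]
ee_rot: [0.764, 0.645, 0.003, 0.0]
ft_force: [0.3, 0.1, 1.3]
gripper_width: 0.0552
gripper_force: 0.0
```

>>> servo_tool(series=[[[-0.32, -3.3, 0], [0, 0, 5.5], -1], [[-0.32, -3.3, 0], [0, 0, 5.5], -1], [[-0.32, -3.3, 0], [0, 0, 5.5], -1], [[-0.32, -3.3, 0], [0, 0, 5.5], -1], [[-0.32, -3.3, 0], [0, 0, 5.5], -1], [[-0.32, -3.3, 0], [0, 0, 5.5], -1], [[-0.32, -3.3, 0], [0, 0, 5.5], -1], [[-0.32, -3.3, 0], [0, 0, 5.5], -1], [[-0.32, -3.3, 0], [0, 0, 5.5], -1], [[-0.32, -3.3, 0], [0, 0, 5.5], -1], [[-0.32, -3.3, 0], [0, 0, 5.5], -1], [[-0.32, -3.3, 0], [0, 0, 5.5], -1]])

```text
t: 18.78
eef_pos: [0.5386, -0.0272, 0.1734]
ee_rot: [0.287, 0.958, -0.0, 0.001]
ft_force: [-0.2, 0.2, 0.5]
gripper_width: 0.0854
gripper_force: 0.0
```

>>> servo_tool(series=[[[-0.32, -3.3, 0], [0, 0, 5.5], -1], [[-0.32, -3.3, 0], [0, 0, 5.5], -1], [[-0.32, -3.3, 0], [0, 0, 5.5], -1], [[-0.32, -3.3, 0], [0, 0, 5.5], -1], [[-0.32, -3.3, 0], [0, 0, 5.5], -1], [[0, -0.3, -2.5], [0, 0, 0], -1], [[0, 0, -2.5], [0, 0, 0], -1], [[0, 0, -2.5], [0, 0, 0], -1], [[0, 0, -1.5], [0, 0, 0], -1], [[0, 0, 0], [0, 0, 0], -1], [[0, 0, 0], [0, 0, 0], -1], [[0, 0, 0], [0, 0, 0], -1]])

```text
t: 19.78
eef_pos: [0.5239, -0.1932, 0.0839]
ee_rot: [0.053, 0.999, -0.0, 0.001]
ft_force: [0.7, 0.9, 1.2]
gripper_width: 0.0853
gripper_force: 0.0
```

```bash
python3 - <<'E'
from h import *
from scipy.spatial.transform import Rotation as R
s=monitor.sense(); y=R.from_quat(s["ee_rot"]).as_matrix()[:,1];print(s["eef_pos"].round(4),np.degrees(np.arctan2(-y[0],y[1])),s["joints"].round(2))
d=viewer.get_image("side")
print(rect(d,up(d["color"]).max(2)<70,(330,165),.038,130,56))
P=cv2.resize(d["color"][180:320,60:220],(400,350),interpolation=cv2.INTER_CUBIC);Q=cv2.resize(d["color"][90:230,250:410],(400,350),interpolation=cv2.INTER_CUBIC)
cv2.imwrite("pics/d1.png",np.hstack([P,Q]))
a=np.radians(-6.3); u=np.array([np.cos(a),np.sin(a)]); v=np.array([-u[1],u[0]]); c=np.array([.5235,-.1925])
for i,j in((-1,-1),(-1,1),(1,-1),(1,1)): print(i,j,(((proj(d,[*(c+i*.065*u+j*.028*v),.038])[0])-[250,90])*2.5+[400,0]).round(1))
E
```

```text
[ 0.5239 -0.1932  0.0839] -6.0979843861397764 [ 1.1   0.8  -1.1   1.88  0.85  1.02  1.09]
(array([ 709. , -562.1]), (570.2, 127.9), -58.3)
-1 -1 [637.5 170.6]
-1 1 [602.  193.4]
1 -1 [547.  115.1]
1 1 [511.6 135.1]
```

View pics/d1.png

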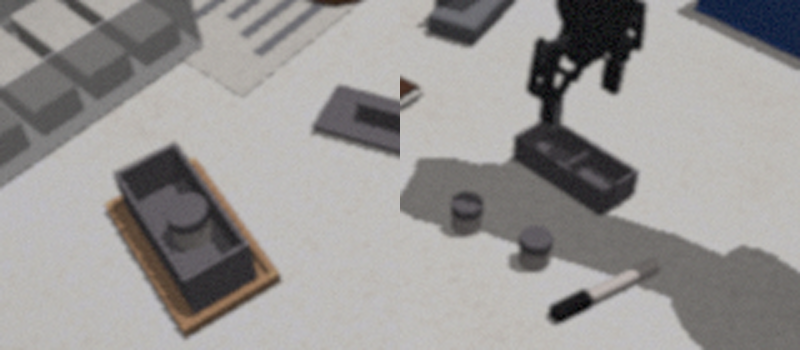

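The pot stands upright inside the deep tier. The shallow tier's corners match the estimate to about a pixel, so I'll grasp it.

>>> servo_tool(series=[[[0, 0, -2.5], [0, 0, 0], -1], [[0, 0, -2.5], [0, 0, 0], -1], [[0, 0, -1.6], [0, 0, 0], -1], [[0, 0, -1], [0, 0, 0], -1], [[0, 0, 0], [0, 0, 0], -1], [[0, 0, 0], [0, 0, 0], 1], [[0, 0, 0], [0, 0, 0], 1], [[0, 0, 0], [0, 0, 0], 1], [[0, 0, 0], [0, 0, 0], 1], [[0, 0, 0], [0, 0, 0], 1], [[0, 0, 0], [0, 0, 0], 1], [[0, 0, 0], [0, 0, 0], 1]])

```text
t: 20.83
eef_pos: [0.5241, -0.1938, 0.0081]
ee_rot: [0.054, 0.999, -0.0, 0.001]
ft_force: [-0.4, 0.4, 6.2]
gripper_width: 0.055
gripper_force: 64.4
```

>>> servo_tool(series=[[[0, 0, 1], [0, 0, 0], 1], [[0, 0, 2], [0, 0, 0], 1], [[0, 0, 3], [0, 0, 0], 1], [[0, 0, 3], [0, 0, 0], 1], [[0, 0, 3], [0, 0, 0], 1], [[0, 0, 3], [0, 0, 0], 1], [[0, 0, 0], [0, 0, 0], 1], [[0, 0, 0], [0, 0, 0], 1], [[0, 0, 0], [0, 0, 0], 1]])

```text
t: 21.58
eef_pos: [0.5221, -0.1939, 0.1564]
ee_rot: [0.054, 0.999, -0.0, -0.0]
ft_force: [0.1, -0.3, -1.4]
gripper_width: 0.0554
gripper_force: 63.6
```

>>> servo_tool(series=[[[0.32, 2, 0], [0, 0, -0.2], 1], [[0.32, 3.3, 0], [0, 0, -0.2], 1], [[0.32, 3.3, 0], [0, 0, -0.2], 1], [[0.32, 3.3, 0], [0, 0, -0.2], 1], [[0.32, 3.3, 0], [0, 0, -0.2], 1], [[0.32, 3.3, 0], [0, 0, -0.2], 1], [[0.32, 3.3, 0], [0, 0, -0.2], 1], [[0.32, 3.3, 0], [0, 0, -0.2], 1], [[0.32, 3.3, 0], [0, 0, -0.2], 1], [[0.32, 3.3, 0], [0, 0, -0.2], 1], [[0.32, 3.3, 0], [0, 0, -0.2], 1], [[0.32, 3.3, 0], [0, 0, -0.2], 1]])

```text
t: 22.58
eef_pos: [0.5599, 0.1904, 0.1546]
ee_rot: [0.074, 0.997, -0.001, -0.001]
ft_force: [-0.3, -0.6, -1.1]
gripper_width: 0.0549
gripper_force: 63.6
```

>>> servo_tool(series=[[[0.32, 3.3, 0], [0, 0, -0.2], 1], [[0.32, 3.3, 0], [0, 0, -0.2], 1], [[0.32, 3.3, 0], [0, 0, -0.2], 1], [[0.32, 3.3, 0], [0, 0, -0.2], 1], [[0.32, 3.3, 0], [0, 0, -0.2], 1], [[0, 1.5, -1], [0, 0, 0], 1], [[0, 0, -2], [0, 0, 0], 1], [[0, 0, -2], [0, 0, 0], 1], [[0, 0, -1.6], [0, 0, 0], 1], [[0, 0, 0], [0, 0, 0], 1], [[0, 0, 0], [0, 0, 0], 1], [[0, 0, 0], [0, 0, 0], 1]])

```text
t: 23.58
eef_pos: [0.5773, 0.3695, 0.0907]
ee_rot: [0.083, 0.997, 0.0, -0.0]
ft_force: [-0.3, -0.3, 0.1]
gripper_width: 0.0554
gripper_force: 63.6
```

```bash
cat > st.py <<'E'
from h import *
from scipy.spatial.transform import Rotation as R
s=monitor.sense(); y=R.from_quat(s["ee_rot"]).as_matrix()[:,1];print(s["eef_pos"].round(4),"yaw",np.degrees(np.arctan2(-y[0],y[1])).round(2),"tilt",y[2].round(4),s["joints"].round(2),s["ft_force"].round(1))
def corners(d,c,yaw,z,L=.065,W=.028):
    a=np.radians(yaw); u=np.array([np.cos(a),np.sin(a)]); v=np.array([-u[1],u[0]])
    return np.array([proj(d,[*(np.array(c)+i*L*u+j*W*v),z])[0] for i,j in((-1,-1),(-1,1),(1,1),(1,-1))])
E
python3 - <<'E'
from st import *
d=viewer.get_image("side"); o=[90,180]; f=5
I=cv2.resize(d["color"][180:300,90:210],None,fx=f,fy=f,interpolation=cv2.INTER_CUBIC)
dz=s["eef_pos"][2]-.0082
for c,yw,z in((s["eef_pos"][:2],-9.7,.038+dz),((.577,.3704),-9.7,.056)): print(((corners(d,c,yw,z)[:2]-o)*f).round(1).tolist())
cv2.imwrite("pics/e1.png",I)
E
```

```text
[0.5773 0.3695 0.0907] yaw -9.57 tilt 0.0005 [ 0.    0.91 -0.99  1.54  0.81  1.14  0.24] [-0.3 -0.3  0.1]
[[321.4, 376.9], [179.4, 454.7]]
[[346.6, 482.2], [213.2, 559.1]]
```

View pics/e1.png

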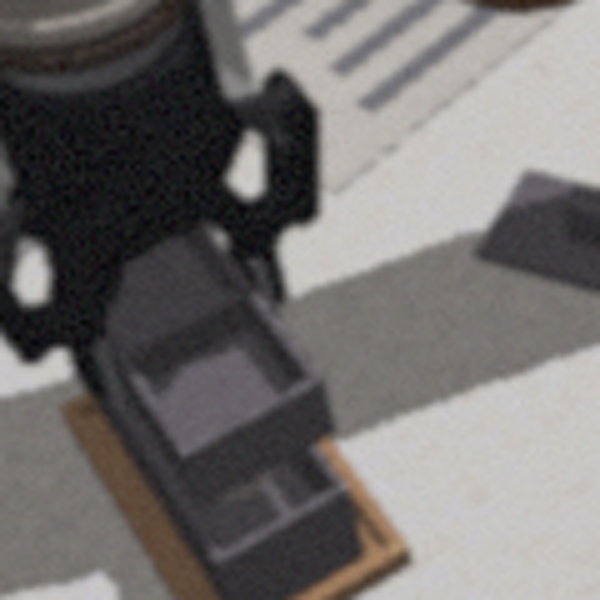

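The held tier and the tier below show the same ~1 px offset from prediction, so they are aligned. I'll lower in steps.

>>> servo_tool(series=[[[0, 0.1, -1], [0, 0, -0.1], 1], [[0, 0, -1], [0, 0, 0], 1], [[0, 0, -0.6], [0, 0, 0], 1], [[0, 0, -0.3], [0, 0, 0], 1], [[0, 0, -0.2], [0, 0, 0], 1], [[0, 0, 0], [0, 0, 0], 1], [[0, 0, 0], [0, 0, 0], 1]])

```text
t: 24.22
eef_pos: [0.5771, 0.3706, 0.0593]
ee_rot: [0.084, 0.996, 0.0, 0.0]
ft_force: [0.4, 0.6, -0.9]
gripper_width: 0.0554
gripper_force: 63.7
```

>>> servo_tool(series=[[[0, 0, -0.1], [0, 0, 0], 1], [[0, 0, 0], [0, 0, 0], -1], [[0, 0, 0], [0, 0, 0], -1], [[0, 0, 0], [0, 0, 0], -1], [[0, 0, 0], [0, 0, 0], -1], [[0, 0, 0], [0, 0, 0], -1], [[0, 0, 1], [0, 0, 0], -1], [[0, 0, 2], [0, 0, 0], -1], [[0, 0, 2.5], [0, 0, 0], -1], [[0, 0, 2.5], [0, 0, 0], -1], [[0, 0, 2.5], [0, 0, 0], -1], [[0, 0, 2], [0, 0, 0], -1]])

```text
t: 25.22
eef_pos: [0.5772, 0.3712, 0.1863]
ee_rot: [0.084, 0.996, 0.001, 0.001]
ft_force: [0.7, 0.6, -0.2]
gripper_width: 0.0852
gripper_force: 0.0
```

>>> servo_tool(series=[[[-0.4, -2.8, 0], [0, 0, 4.6], -1], [[-0.4, -2.8, 0], [0, 0, 4.6], -1], [[-0.4, -2.8, 0], [0, 0, 4.6], -1], [[-0.4, -2.8, 0], [0, 0, 4.6], -1], [[-0.4, -2.8, 0], [0, 0, 4.6], -1], [[-0.4, -2.8, 0], [0, 0, 4.6], -1], [[-0.5, -3.0, 0], [0, 0, 5.0], -1], [[0, 0, -2.5], [0, 0, 0], -1], [[0, 0, -2.5], [0, 0, 0], -1], [[0, 0, -2], [0, 0, 0], -1], [[0, 0, 0], [0, 0, 0], -1], [[0, 0, 0], [0, 0, 0], -1]])

```text
t: 26.22
eef_pos: [0.5476, 0.1724, 0.1134]
ee_rot: [-0.199, 0.98, 0.0, -0.001]
ft_force: [-0.4, 0.1, 0.7]
gripper_width: 0.0852
gripper_force: 0.0
```

```bash
python3 - <<'E'
from st import *
d=viewer.get_image("side"); f=3.2
C=corners(d,(.548,.172),22.9,.011); print("lid pred",((C-[160,180])*f+[400,0]).round(1).tolist())
print("bar pred",((corners(d,(.548,.172),22.9,.035,.028,.008)-[160,180])*f+[400,0]).round(1).tolist())
P=[cv2.resize(d["color"][180:305,x:x+125],(400,400),interpolation=cv2.INTER_CUBIC) for x in(80,160)]
print("sh pred",((corners(d,(.577,.3704),-9.7,.089)-[80,180])*f).round(1).tolist())
cv2.imwrite("pics/f1.png",np.hstack(P))
E
```

```text
[0.5476 0.1724 0.1134] yaw 22.98 tilt 0.0003 [ 0.47  0.83 -1.18  1.82  0.86  1.12  0.94] [-0.4  0.1  0.7]
lid pred [[674.5, 151.6], [646.2, 209.5], [475.5, 161.2], [509.6, 107.1]]
bar pred [[614.6, 135.7], [605.9, 152.0], [532.1, 131.7], [541.5, 116.0]]
sh pred [[245.3, 275.6], [157.2, 325.2], [64.9, 185.5], [148.1, 144.3]]
```

View pics/f1.png

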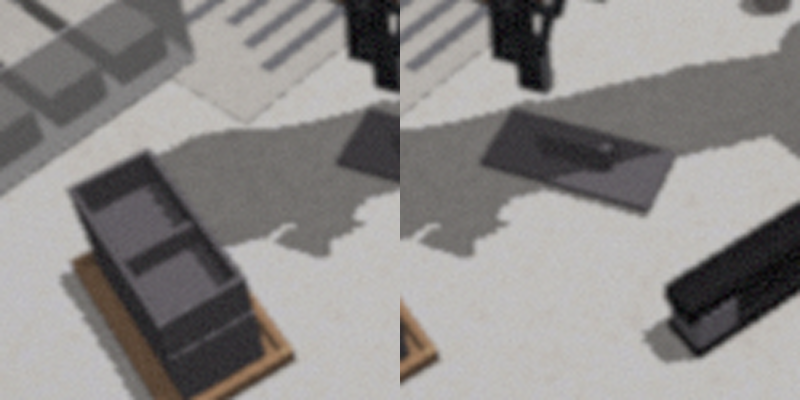

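The shallow tier is seated: its four rim corners all show the same ~1 px bias and the joint is closed. The lid corners match as well, so I'll grip the bar.

>>> servo_tool(series=[[[0, 0, -2.5], [0, 0, 0], -1], [[0, 0, -2.5], [0, 0, 0], -1], [[0, 0, -2.5], [0, 0, 0], -1], [[0, 0, -1.5], [0, 0, 0], -1], [[0, 0, -0.8], [0, 0, 0], -1], [[0, 0, 0], [0, 0, 0], -1], [[0, 0, 0], [0, 0, 0], 1], [[0, 0, 0], [0, 0, 0], 1], [[0, 0, 0], [0, 0, 0], 1], [[0, 0, 0], [0, 0, 0], 1], [[0, 0, 0], [0, 0, 0], 1], [[0, 0, 0], [0, 0, 0], 1]])

```text
t: 27.27
eef_pos: [0.5486, 0.1725, 0.0161]
ee_rot: [-0.199, 0.98, -0.0, 0.0]
ft_force: [0.1, -0.9, 1.0]
gripper_width: 0.0146
gripper_force: 59.4
```

>>> servo_tool(series=[[[0, 0, 0], [0, 0, 0], 1], [[0, 0, 0], [0, 0, 0], 1], [[0, 0, 0], [0, 0, 0], 1], [[0, 0, 0], [0, 0, 0], 1]])

```text
t: 27.6
eef_pos: [0.5486, 0.1726, 0.016]
ee_rot: [-0.199, 0.98, -0.0, 0.001]
ft_force: [-0.6, -0.8, 5.1]
gripper_width: 0.0145
gripper_force: 60.5
```

>>> servo_tool(series=[[[0, 0, 1], [0, 0, 0], 1], [[0, 0, 2], [0, 0, 0], 1], [[0, 0, 3], [0, 0, 0], 1], [[0, 0, 3], [0, 0, 0], 1], [[0, 0, 3], [0, 0, 0], 1], [[0, 0, 2], [0, 0, 0], 1], [[0.4, 2.5, 0], [0, 0, -4], 1], [[0.4, 2.5, 0], [0, 0, -4], 1], [[0.4, 2.5, 0], [0, 0, -4], 1], [[0.4, 2.5, 0], [0, 0, -4], 1], [[0.4, 2.5, 0], [0, 0, -4], 1], [[0.4, 2.5, 0], [0, 0, -4], 1]])

```text
t: 28.6
eef_pos: [0.5718, 0.3235, 0.1556]
ee_rot: [0.011, 1.0, -0.0, -0.0]
ft_force: [0.7, -0.0, -1.1]
gripper_width: 0.0144
gripper_force: 59.6
```

>>> servo_tool(series=[[[0.4, 2.5, 0], [0, 0, -4], 1], [[0.05, 2.3, 0], [0, 0, -4.7], 1], [[0, 0, -1], [0, 0, 0], 1], [[0, 0, -1], [0, 0, 0], 1], [[0, 0, -0.6], [0, 0, 0], 1], [[0, 0, 0], [0, 0, 0], 1], [[0, 0, 0], [0, 0, 0], 1], [[0, 0, 0], [0, 0, 0], 1]])

```text
t: 29.27
eef_pos: [0.5771, 0.3692, 0.1293]
ee_rot: [0.086, 0.996, -0.0, -0.0]
ft_force: [0.4, 0.5, -1.6]
gripper_width: 0.0146
gripper_force: 59.6
```

```bash
python3 - <<'E'
from st import *
d=viewer.get_image("side"); o=[90,170]; f=5
I=cv2.resize(d["color"][170:290,90:210],None,fx=f,fy=f,interpolation=cv2.INTER_CUBIC)
dz=s["eef_pos"][2]-.016
for c,yw,z in((s["eef_pos"][:2],-9.7,.011+dz),((.577,.3704),-9.7,.089)): print(((corners(d,c,yw,z)-o)*f).round(1).tolist())
cv2.imwrite("pics/g1.png",I)
E
```

```text
[0.5771 0.3692 0.1293] yaw -9.82 tilt -0.0003 [ 0.01  0.87 -1.01  1.52  0.77  1.19  0.26] [ 0.4  0.5 -1.6]
[[320.5, 420.1], [178.0, 498.0], [31.3, 278.9], [165.5, 214.5]]
[[333.3, 480.7], [195.6, 558.2], [51.4, 339.8], [181.4, 275.4]]
```

View pics/g1.png

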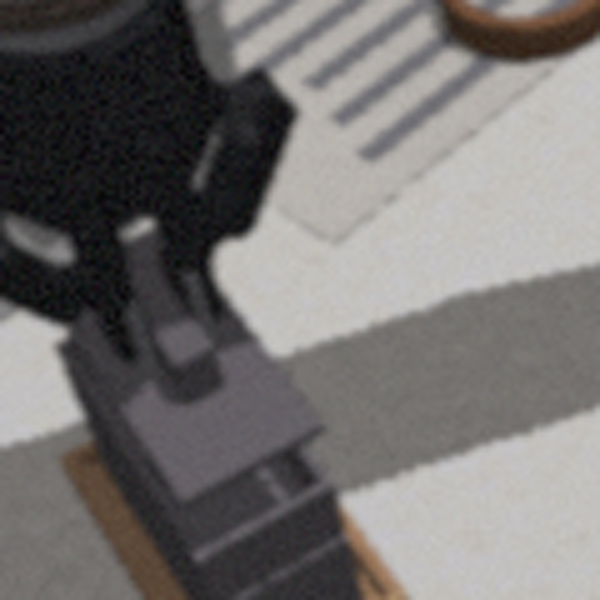

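The lid's near corners (image (155,255.6), (126,270.4)) have the same offset from prediction as the tier's rim. It is aligned to about 1 mm, so I'll lower.

>>> servo_tool(series=[[[0, 0.1, -1], [0, 0, 0.1], 1], [[0, 0, -0.8], [0, 0, 0], 1], [[0, 0, -0.5], [0, 0, 0], 1], [[0, 0, -0.3], [0, 0, 0], 1], [[0, 0, -0.3], [0, 0, 0], 1], [[0, 0, 0], [0, 0, 0], 1], [[0, 0, 0], [0, 0, 0], 1]])

```text
t: 29.9
eef_pos: [0.5765, 0.3717, 0.1003]
ee_rot: [0.084, 0.996, 0.0, 0.0]
ft_force: [0.1, -0.1, -0.8]
gripper_width: 0.0147
gripper_force: 59.6
```

Seated height has been reached without resistance, so I'll press 1 mm, release and retreat.

>>> servo_tool(series=[[[0, 0, -0.1], [0, 0, 0], 1], [[0, 0, 0], [0, 0, 0], 1], [[0, 0, 0], [0, 0, 0], -1], [[0, 0, 0], [0, 0, 0], -1], [[0, 0, 0], [0, 0, 0], -1], [[0, 0, 0], [0, 0, 0], -1], [[0, 0, 0], [0, 0, 0], -1], [[0, 0, 1], [0, 0, 0], -1], [[0, 0, 2], [0, 0, 0], -1], [[0, 0, 3], [0, 0, 0], -1], [[0, 0, 3], [0, 0, 0], -1], [[0, 0, 2], [0, 0, 0], -1]])

```text
t: 30.9
eef_pos: [0.5769, 0.3726, 0.2132]
ee_rot: [0.084, 0.996, 0.001, 0.001]
ft_force: [-0.2, 1.3, 0.3]
gripper_width: 0.0854
gripper_force: 0.0
```

>>> servo_tool(series=[[[0, -3, 0], [0, 0, 0], -1], [[0, -3, 0], [0, 0, 0], -1], [[0, -3, 0], [0, 0, 0], -1], [[0, -3, 0], [0, 0, 0], -1], [[0, -3, 0], [0, 0, 0], -1], [[0, -3, 0], [0, 0, 0], -1], [[0, -3, 0], [0, 0, 0], -1], [[0, 0, 0], [0, 0, 0], -1], [[0, 0, 0], [0, 0, 0], -1]])

```text
t: 31.65
eef_pos: [0.5774, 0.1586, 0.2097]
ee_rot: [0.086, 0.996, -0.001, 0.0]
ft_force: [0.8, 0.9, -0.9]
gripper_width: 0.0853
gripper_force: 0.0
```

```bash
python3 - <<'E'
from st import *
a=[]
d=viewer.get_image("side"); print(((corners(d,(.577,.371),-9.7,.095)-[80,180])*3.2).round(1).tolist())
a.append(cv2.resize(d["color"][180:305,80:205],(400,400),interpolation=cv2.INTER_CUBIC))
d=viewer.get_image("top"); a.append(cv2.resize(d["color"][100:300,90:290],(400,400),interpolation=cv2.INTER_CUBIC))
cv2.imwrite("pics/z.png",np.hstack(a))
E
```

```text
[0.5774 0.1586 0.2097] yaw -9.91 tilt -0.0011 [ 0.48  0.68 -1.15  1.69  0.66  1.21  0.56] [ 0.8  0.9 -0.9]
[[242.9, 270.1], [154.2, 319.8], [61.6, 179.8], [145.4, 138.5]]
```

View pics/z.png

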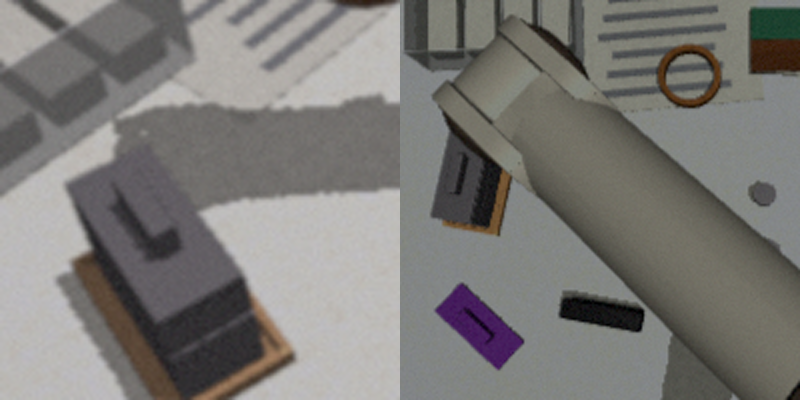

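The lid sits flush on the stack: its corners at crop (246,273) and (155,324) match the seated height of 95 mm. The bystanders are undisturbed, so I'll hand in.

```bash
python3 -c "
from bench import order; print(order.job_done())"
```

```text
the job is handed in; nothing more can be done
None
```

The lunch-box set is packed in the order asked and handed in at about 32 s: the last pictures show the deep tier square in the tray, the pot upright inside it, and the shallow tier and lid fully seated. I never deliberately moved the tape roll, stapler or marker; the tape roll and stapler look undisturbed in the last picture, while the arm hid the marker.

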